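# Dispense the thick coin roll from the tipping carousel

### The arm

A 7-joint arm with a two-finger parallel gripper is mounted at the origin on a cart in front of the work surface, level with it; the furniture and walls round the work are solid. World frame = base frame: x ahead of the robot, y to its left, z up, the work surface at z = 0. Lengths are in m, angles in rad, forces in N, time in s.
With the tool pointing down it reaches from about 0.425 to 0.875 m from the base axis. Payload 4.7 kg.
Tool frame: the origin (TCP) lies between the finger pads; the fingertips stand 14 mm ahead of it and the grasp point (between the pads) lies 5 mm behind it; z points along the fingers, y is the line along which they close (so a half turn about z gives the same grasp; the last joint's range is limited). The gripper opens to 87 mm and grips with 3 to 60 N. Pads are 19 mm wide; open, the fingers measure 117 mm over their backs; the gripper's body (75 mm by 190 mm) begins 51 mm behind the grasp point.
Start: joints at [-1.179, 0.321, -0.07, 1.45, 0.023, 1.371, -0.057], TCP at [0.24, 0.604, 0.237] pointing down, gripper open.
Joint ranges: [-2.86, 2.86], [-0.3, 2.09], [-1.38, 1.24], [0.06, 2.45], [-1.56, 4.7], [0.09, 2.05], [-2.69, 2.69]. Speed limits (rad/s): [2.57, 2.57, 3.14, 3.14, 3.14, 3.14, 3.14].

### API

Orientations are given as a rotation vector (axis times angle).
In Python, from bench import ctrl gives the robot as it stands.
- The arm moves only by the shell command python3 -m inch 'ROWS' [OPENING] [FORCE]. ROWS is JSON, a list of rows, each a list of 6 numbers: the shift along the world's x, y, z in mm, then the turn, a rotation vector about the world's x, y, z in degrees. In form: [[tx, ty, tz, rx, ry, rz], ...]. A call has 1 to 20 rows; each row is the pose to reach, as a shift and turn from the pose commanded when the call began; what a row does not reach only later rows make up. A row lasts 1/8 s, in which the tool goes at most 62.5 mm and 10.7 degrees, less where a joint would pass 70% of its speed; a pose out of reach is approached as far as the arm can. A call with a gripper value outside its range is refused whole. OPENING is the finger opening in mm, from 0 to 87, set as the call begins (- or left out, the last holds). The fingers move at their own pace and stop on an object; FORCE is the grip in N (left out, the last holds). Time passes only in rows, so rows that repeat a pose let the fingers close. It gives the time, the measured TCP pose, the force, the opening and the grip force at its end, in the units of the state.
- ctrl.get_state(): the state, without advancing time (a new reading comes with each control period).
- ctrl.get_image(name): name is "scene" or "top" or "wrist"; returns (picture, depth): 384x512x3 uint8, red, green, blue; 384x512 float32, m along the optical axis (not along the pixel's ray), 0 where there is no reading.
- ctrl.camera_params(name): a dict with "mtx" (3x3 intrinsics, pixels), "T" (4x4, takes a point from camera to world coordinates). Camera axes: x right, y down, z forward; pixel columns grow to the right and rows downward; lengths in m; the calibration is good to about 2 mm. A picture is of the moment at which its call begins: read the wrist's pose just before it. camera_params takes no time and is no camera call; for the wrist camera it gives the pose at the moment of the call.
- ctrl.close_job(): hands the job in; it is judged then, once.
The state is a dict: "time": time; "joint_positions": joint angles; "qd": joint speeds; "joint_torque": joint torques, N m; "position": TCP position; "tool_rot": TCP orientation; "ft_force": force on the tool from outside, world axes, zero at the start; "torque": the same for the moment, N m; "grip_width": opening from 0.0 (shut) to 1.0 (fully open); "grip_force": force on a finger pad.
Only numpy, scipy, OpenCV 4.12 (cv2) and the standard library are available. Lean on these libraries where they do the work, as an engineer would, in place of code of your own. Each camera call takes 0.05 s, during which the arm holds its last target. There are 200 camera calls.

### The job

Get the thickest coin roll out of the roll carousel on the desk: turn the wheel by its knob until that roll's pocket faces the spout, then lift the rear handle to tip the carousel so the roll slides down the spout into the tray, and lower the carousel gently back until it is level. Do not touch the coin rolls with the gripper, keep the other four in the wheel and leave the other things on the desk alone.

Things in the scene. Friction and masses are not known exactly. Their poses are not given: they have to be found in the camera images.
- carousel_base: fixed steel foot of the carousel, 200 x 200 mm, with the pivot cheeks and, on its -x side, a grey catch tray. Origin on the desk under the wheel's axis, z up; x points from the spout to the rear handle. The tipping pivot is a level line along y through (-75, 0, 65) mm of this frame
- cradle (a joint): tip angle of the carousel, rad: 0 = level, resting on its rear rubber feet; grows to 0.75 as the rear handle is lifted; carries the wheel, ring wall and spout. Falls back under its own weight (about 4 N at the handle holds it) if let go. The pockets are slick: rolls begin to slide at about 0.2 rad and run out by about 0.4
- wheel (a joint): turn of the wheel in the cradle, rad, counter-clockwise seen from above; turns both ways (up to 7 rad) against a stiff friction of about 0.12 N m and stays where it is left. Six pockets 60 degrees (1.047 rad) apart; at 0 one pocket, empty at the start, faces the spout and the knob's bar lies along the base's x
- knob (a point): centre of the knob's bar on the wheel's axis, to be gripped: black bar 44 mm long (along this frame's x), 14 mm thick (along y), its top 12 mm above and its root 18 mm below this point, on the grey hub (72 mm across, top 22 mm below this point). The frame turns with the wheel. The wheel's floor, on which the rolls stand, is 75 mm below this point, the dividers between pockets are 34 mm tall and the outer ring wall ends about 39 mm below this point, 100 mm from the axis
- handle (a point): centre of the rear handle's black grip: a round bar 15 mm thick and 50 mm long along this frame's y between two upright steel rods at 34 mm either side; free 55 mm below. The frame tips with the cradle. When level it is 130 mm behind the wheel's axis and 155 mm above the desk
- spout (a point): point on the wheel's floor 67 mm from its axis, in the middle of the pocket place that faces the spout: the roll to be let out belongs here. The ring wall's gap there is 90 mm wide, the chute outside it as wide
- tray (a point): middle of the catch tray's floor, 6 mm above the desk; the tray is 120 mm square inside, its side walls 45 mm, the wall far from the wheel 60 mm and the near one 20 mm tall
- thick_roll: the roll wanted: the thickest, a standing brown paper coin roll 38 mm across and 46 mm tall, in one of the wheel's three pockets farthest from the spout; origin at the centre of its underside
- slim_roll: a standing brown paper coin roll 19 mm across and 46 mm tall; origin at the centre of its underside. Stays in the wheel
- roll_a: a standing paper-wrapped coin roll, 25 mm across and 52 mm tall, one of three alike in the wheel; origin at the centre of its underside. Stays in the wheel
- roll_b: a standing paper-wrapped coin roll, 25 mm across and 52 mm tall, one of three alike in the wheel; origin at the centre of its underside. Stays in the wheel
- roll_c: a standing paper-wrapped coin roll, 25 mm across and 52 mm tall, one of three alike in the wheel; origin at the centre of its underside. Stays in the wheel
- tea_mug: blue and white tea mug 92 mm tall, a bystander
- spare_roll: a coin roll 25 x 52 mm standing on the desk, a bystander
- aircon_remote: remote control 163 mm long, a bystander
- booth_keys: bunch of keys, a bystander
- ink_pad: ink pad 116 x 83 x 20 mm, a bystander
Things that resemble listed ones, but are neither listed nor needed, are in the scene too. What is shaped like the thick_roll but blue is not meant. Leave any yellow look-alike of the roll_b alone.

How it is judged:
By the outcome, as a careful person would: the job done as asked, in the order asked, and still so for the second after the job is handed in, with the robot touching nothing.
It also fails if it takes over 58 s, if anything falls off the work surface, if the arm or the gripper's body presses on something with over 40 N, if the wrist force passes 120 N, or if a joint passes its speed limit or range.

## Working session

There is one attempt and no reset: what is moved stays moved. The work goes in short steps, Python scripts to look and compute and a shell command to move; the robot and the scene stay as the last step left them, time stands still between calls to the robot, and variables do not carry over. Pictures are saved under pics/ and viewed, at most 10 in all, crops included, and the job is handed in when it is done.

```bash
ls; mkdir -p pics
python3 - <<'E'
from bench import ctrl
import cv2,numpy as np,pickle
d={}
for n in("scene","top"):
    p=ctrl.camera_params(n);im,de=ctrl.get_image(n);d[n]=(p,im,de)
    cv2.imwrite(f"pics/{n}0.png",im[:,:,::-1]);print(n,p["mtx"].round(1).tolist(),p["T"].round(3).tolist())
pickle.dump(d,open("d0.pkl","wb"))
s=ctrl.get_state();print(s)
a=np.hstack([d["scene"][1]]);
E
```

```text
pics
scene [[471.6, 0.0, 247.8], [0.0, 471.6, 189.8], [0.0, 0.0, 1.0]] [[-0.474, -0.582, 0.661, -0.496], [-0.88, 0.325, -0.346, 0.501], [-0.013, -0.746, -0.666, 1.124], [0.0, 0.0, 0.0, 1.0]]
top [[354.8, 0.0, 260.6], [0.0, 354.8, 192.8], [0.0, 0.0, 1.0]] [[-0.02, -0.998, 0.065, 0.392], [-1.0, 0.02, 0.011, -0.035], [-0.013, -0.065, -0.998, 1.507], [0.0, 0.0, 0.0, 1.0]]
{'time': 0.1, 'joint_positions': array([-1.17890276,  0.32175268, -0.07009801,  1.45153263,  0.02261484,
        1.3707848 , -0.05692595]), 'qd': array([ 0.00041375,  0.00056076,  0.00176073, -0.00239908, -0.00062909,
       -0.0003922 , -0.00015969]), 'joint_torque': array([ 2.42925125e-04, -4.92571771e+01, -4.05587945e-01, -3.13397849e+01,
       -6.41003600e-02,  3.95761861e-02,  7.17098010e-05]), 'position': array([0.23963761, 0.60372113, 0.23557872]), 'tool_rot': array([-5.89846670e-01, -3.08550087e+00,  2.63304646e-03]), 'ft_force': array([-0.48311997, -0.66029812,  0.42392978]), 'torque': array([0.033329  , 0.04600298, 0.02328959]), 'grip_force': 0.0, 'grip_width': 1.0006723953855585}
```

View pics/scene0.png

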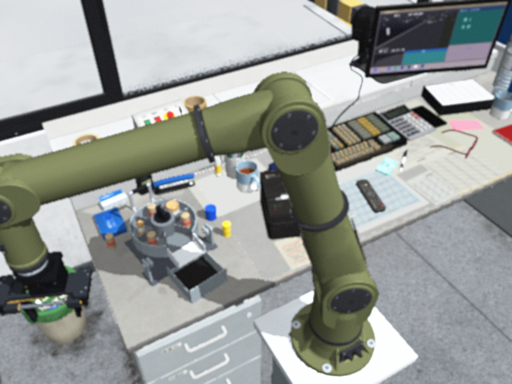

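View pics/top0.png

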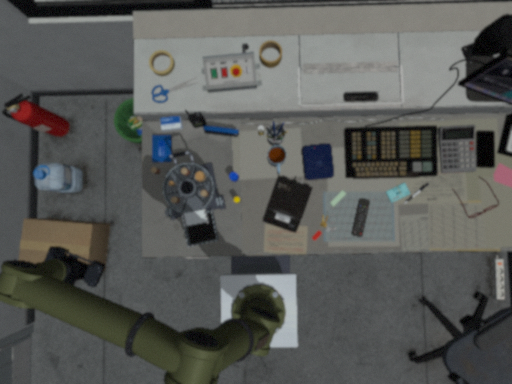

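The scene view shows the carousel at about (160,225) with the tray at (197,275). In the top view the hub is near (190,187), the tray at (200,228) and the handle near (180,155). A blue look-alike stands at (233,175), a yellow one at (236,199), and the spare roll is near (155,170). I'll enlarge this area next.

Run:
```python
import cv2,numpy as np,pickle
d=pickle.load(open("d0.pkl","rb"))
a=d["top"][1][130:250,140:250,::-1];b=d["scene"][1][175:305,85:245,::-1]
a=cv2.resize(a,(385,420),interpolation=cv2.INTER_CUBIC);b=cv2.resize(b,None,fx=2.5,fy=2.5,interpolation=cv2.INTER_CUBIC)
o=np.zeros((420,790,3),np.uint8);o[:420,:385]=a;o[:b.shape[0],388:388+b.shape[1]]=b
cv2.imwrite("pics/c1.png",o)
p,im,de=d["top"]
K=p["mtx"];T=p["T"]
v,u=np.mgrid[:384,:512]
P=np.stack([(u-K[0,2])/K[0,0]*de,(v-K[1,2])/K[1,1]*de,de],-1)@T[:3,:3].T+T[:3,3]
np.set_printoptions(linewidth=250)
print((P[148:245:2,160:228:3,2]*1000).round().astype(int))
for q in[(190,187),(180,155),(200,228)]:print(q,P[q[1],q[0]])
```

```text
[[17 20 18 ... -1 -7  5]
 [19 20 24 ... -1  0 -3]
 [15 22 26 ... -1  0  2]
 ...
 [ 2  0  1 ...  0  0  0]
 [-1  0 -7 ... -3  1  4]
 [-2 -3 -2 ... -1  1 -3]]
(190, 187) [0.5099873  0.25576121 0.1318626 ]
(180, 155) [0.63235597 0.28832631 0.15659191]
(200, 228) [ 0.3460102   0.24239979 -0.0005315 ]
```

View pics/c1.png

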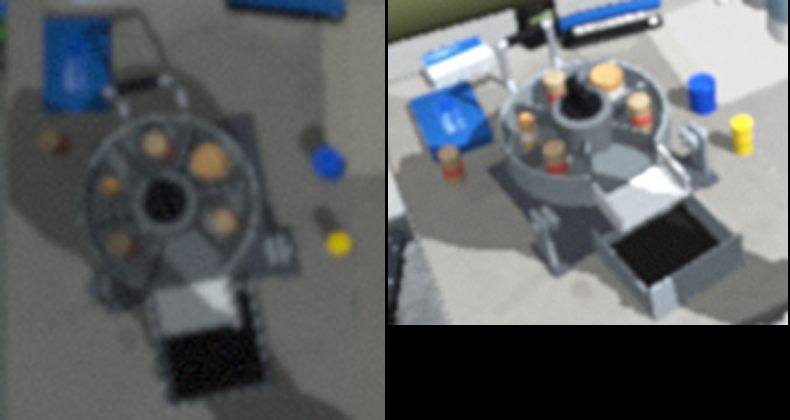

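The wheel holds five possible targets, given here as top-view pixels:
- (200,176): widest top, brown, which matches the thick roll.
- (185,171), (203,193), (175,199): the 25 mm rolls.
- (171,183): the slim roll.

Outside the wheel are the blue look-alike (233,176), the yellow one (236,199) and the spare roll (155,170). I choose (200,176). It sits 120° counter-clockwise from the spout, so the wheel should turn about -120°. Next I'll check the sizes and the wrist camera geometry.

```bash
cat > h.py <<'E'
import cv2,numpy as np
from bench import ctrl
from scipy.spatial.transform import Rotation as R
def cloud(p,de):
    K=p["mtx"];T=p["T"];v,u=np.mgrid[:384,:512]
    P=np.stack([(u-K[0,2])/K[0,0]*de,(v-K[1,2])/K[1,1]*de,de],-1)@T[:3,:3].T+T[:3,3]
    P[de==0]=np.nan
    return P
def ray(p,u,v,z):
    K=p["mtx"];T=p["T"];r=T[:3,:3]@np.array([(u-K[0,2])/K[0,0],(v-K[1,2])/K[1,1],1.]);o=T[:3,3]
    return o+r*(z-o[2])/r[2]
E
python3 - <<'E'
from h import *
import pickle
d=pickle.load(open("d0.pkl","rb"));p,im,de=d["top"];P=cloud(p,de)
s=ctrl.get_state();T=ctrl.camera_params("wrist")["T"];Rt=R.from_rotvec(s["tool_rot"]).as_matrix()
print("cam in tool",(Rt.T@(T[:3,3]-s["position"])).round(4).tolist(),"\n",(Rt.T@T[:3,:3]).round(3).tolist(),ctrl.camera_params("wrist")["mtx"].round(0).tolist())
hsv=cv2.cvtColor(im,cv2.COLOR_RGB2HSV)
m=((hsv[...,0]>4)&(hsv[...,0]<20)&(hsv[...,1]>75)&(hsv[...,2]>70)).astype(np.uint8)
m[:,:150]=0;m[:,250:]=0;m[:155]=0;m[215:]=0
n,l,st,c=cv2.connectedComponentsWithStats(m)
for i in range(1,n):
    if st[i,4]>3:print(c[i].round(1),st[i,4],np.nanmedian(P[l==i],0).round(4),ray(p,*c[i],.105).round(4))
# handle
Q=P[145:170,165:200].reshape(-1,3);Q=Q[(Q[:,2]>.135)&(Q[:,2]<.175)];print("handle",len(Q),np.nanmean(Q,0),np.ptp(Q,0))
Q=P[175:200,178:202].reshape(-1,3);Q=Q[(Q[:,2]>.118)&(Q[:,2]<.15)];print("knob",len(Q),np.mean(Q,0),np.ptp(Q,0),np.median(Q[:,2]))
E
```

```text
cam in tool [0.0648, -0.0004, -0.1477] 
 [[-0.0, -0.971, -0.241], [1.0, -0.0, -0.0], [0.0, -0.241, 0.971]] [[305.0, 0.0, 257.0], [0.0, 305.0, 193.0], [0.0, 0.0, 1.0]]
[154.8 169.5] 4 [0.593  0.4193 0.0503] [0.5853 0.4021 0.105 ]
[186.6 172.1] 14 [0.5695 0.2714 0.1154] [0.572  0.2745 0.105 ]
[199.4 175.8] 84 [0.5538 0.2212 0.1217] [0.5563 0.2235 0.105 ]
[171.  182.8] 19 [0.5288 0.3321 0.1236] [0.5307 0.3371 0.105 ]
[205.5 192.8] 6 [0.4856 0.1959 0.1296] [0.4878 0.1999 0.105 ]
handle 75 [0.63737154 0.29184856 0.15914982] [0.02182255 0.07571432 0.02649217]
knob 255 [0.51299454 0.25976668 0.13078976] [0.08276381 0.09072358 0.02784304] 0.1311870175915666
```

```bash
python3 -m inch '[[10,-15,30,0,0,3],[30,-40,60,0,0,6],[55,-75,90,0,0,10],[85,-110,105,0,0,14],[115,-150,110,0,0,18],[145,-190,110,0,0,22],[175,-230,110,0,0,26],[205,-270,110,0,0,30],[235,-305,110,0,0,33],[255,-330,110,0,0,35],[268,-345,110,0,0,36.6],[272,-348,110,0,0,36.6],[272,-348,110,0,0,36.6],[272,-348,110,0,0,36.6]]' 30
python3 - <<'E'
from h import *
import pickle
s=ctrl.get_state();p=ctrl.camera_params("wrist");im,de=ctrl.get_image("wrist");pickle.dump((p,im,de,s),open("w1.pkl","wb"))
cv2.imwrite("pics/w1.png",im[:,:,::-1])
E
```

```text
time: 1.85
position: [0.511, 0.2575, 0.3465]
tool_rot: [0.412, -3.114, -0.001]
ft_force: [-0.2, 0.4, -0.4]
grip_width: 0.347
grip_force: 0.0
```

View pics/w1.png

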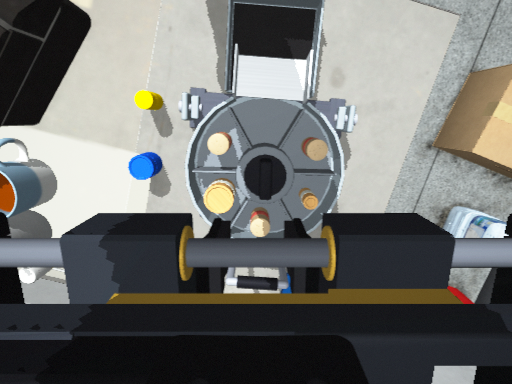

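The wrist view shows the widest roll at (219,196), the hub and knob at (265,175), the pivot cheeks at (192,107) and (344,117), the handle at (257,283), and the other rolls at (219,143), (316,149), (309,198) and (260,222). That confirms the choice, which is clearly the widest. The pocket facing the spout, at the top of the image, is empty. The base looks a few degrees off my tool yaw, so I'll measure it.

Run:
```python
from h import *
import pickle
p,im,de,s=pickle.load(open("w1.pkl","rb"));P=cloud(p,de)
sub=P[150:205,240:292].reshape(-1,3);g=im[150:205,240:292].reshape(-1,3).max(1)
print("z hist",np.histogram(sub[:,2],bins=np.arange(.08,.15,.004)))
k=sub[(g<60)&(sub[:,2]>.124)]
zt=np.percentile(k[:,2],80);k=k[abs(k[:,2]-zt)<.006]
(c,sz,a)=cv2.minAreaRect((k[:,:2]*1000).astype(np.float32));print("knob top",len(k),c,sz,a,np.median(k[:,2]),k[:,:2].mean(0))
v=np.linalg.svd(k[:,:2]-k[:,:2].mean(0))[2][0];print("bar ang",np.degrees(np.arctan2(v[1],v[0]))%180)
# rolls
hsv=cv2.cvtColor(im,cv2.COLOR_RGB2HSV)
for n,(u,w) in dict(thick=(219,196),a=(219,143),b=(316,149),slim=(309,198),c=(260,222)).items():
    q=P[w-14:w+15,u-16:u+17].reshape(-1,3);z=np.nanpercentile(q[:,2],90);q=q[abs(q[:,2]-z)<.006]
    print(n,(np.nanmax(q,0)-np.nanmin(q,0)).round(3),np.r_[(q.min(0)+q.max(0))[:2]/2,np.median(q[:,2])].round(4),len(q))
# ring wall circle
for z0,z1,lab in((.07,.1,'ring'),):
    c=np.array([.511,.257]);r=np.hypot(*(P[...,:2]-c).transpose(2,0,1))
    m=(r>.09)&(r<.115)&(P[...,2]>z0)&(P[...,2]<z1);q=P[m]
    A=np.c_[2*q[:,:2],np.ones(len(q))];x=np.linalg.lstsq(A,(q[:,:2]**2).sum(1),rcond=None)[0];print(lab,x[:2],np.sqrt(x[2]+x[:2]@x[:2]),len(q),np.median(q[:,2]))
# cheeks
C=[]
for (u0,u1,v0,v1) in((176,206,85,130),(330,360,95,135)):
    q=P[v0:v1,u0:u1].reshape(-1,3);z=np.nanpercentile(q[:,2],97);q=q[q[:,2]>.05];C.append(q.mean(0));print("cheek",q.mean(0),z,len(q))
dd=C[1]-C[0];print("base y ang",np.degrees(np.arctan2(dd[1],dd[0])),np.hypot(*dd[:2]))
# handle black bar
q=P[270:296,222:296].reshape(-1,3);gg=im[270:296,222:296].reshape(-1,3).max(1)
q=q[(q[:,2]>.14)&(q[:,2]<.18)];print("handle",len(q),np.median(q,0),q.min(0),q.max(0))
v=np.linalg.svd(q[:,:2]-q[:,:2].mean(0))[2][0];print("ang",np.degrees(np.arctan2(v[1],v[0]))%180)
b=im[105:240,180:350];cv2.imwrite("pics/w1c.png",cv2.resize(np.ascontiguousarray(b[:,:,::-1]),None,fx=4,fy=4,interpolation=cv2.INTER_CUBIC))
```

```text
z hist (array([  6,   4,   5,   5,   6,   6,   4,  34,   2,   3,   4,  44, 968,
       919,   7,   5,   6]), array([0.08 , 0.084, 0.088, 0.092, 0.096, 0.1  , 0.104, 0.108, 0.112,
       0.116, 0.12 , 0.124, 0.128, 0.132, 0.136, 0.14 , 0.144, 0.148]))
knob top 477 (510.99285888671875, 266.0727233886719) (42.795005798339844, 13.437344551086426) 15.10490608215332 0.16330371098054008 [0.51018627 0.26560178]
bar ang 14.330136672230669
thick [0.036 0.037 0.008] [0.5561 0.2177 0.1214] 663
a [0.025 0.025 0.008] [0.4897 0.2022 0.1285] 368
b [0.025 0.025 0.007] [0.4657 0.318  0.1283] 363
slim [0.018 0.018 0.008] [0.5312 0.3312 0.1219] 183
c [0.026 0.025 0.008] [0.5778 0.2777 0.1283] 314
ring [0.50795914 0.25769279] 0.09984780965895214 3647 0.07554122592814372
cheek [0.46004028 0.15310987 0.07722239] 0.11190097310464661 608
cheek [0.41993071 0.35234638 0.07540251] 0.10131376722449095 555
base y ang 101.38243677029531 0.2032337653075736
handle 763 [0.63649242 0.2896338  0.1592759 ] [0.62726024 0.25215793 0.14025505] [0.64992117 0.32793778 0.16364629]
ang 100.92779293086681
```

View pics/w1c.png

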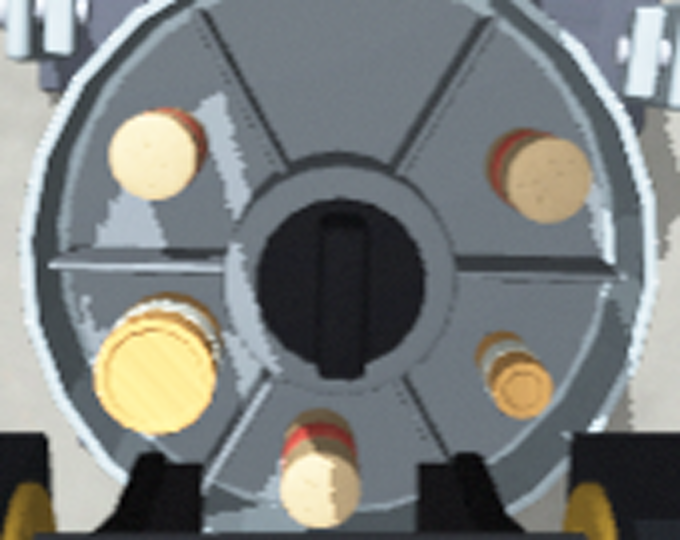

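Measured values:
- The axis is at (0.511, 0.2665), taken from midpoints of opposite rolls.
- The knob top is at z 0.163, so the hub is at 0.129 and the floor at 0.076. The roll tops at 0.128 and 0.122 agree with this.
- The thick roll is 37 mm across, as described.
- The base yaw is about 11°, and the bar is at about 14.5°.

The crop shows the knob bar upright at (341,295) with the thick roll at (156,375). I'll descend with the fingers 30 mm open and grip the bar.

```bash
python3 -m inch '[[0,4,-30,0,0,0],[0,9,-70,0,0,0],[0,9,-110,0,0,0],[0,9,-145,0,0,0],[0,9,-170,0,0,0],[0,9,-185,0,0,0],[0,9,-193,0,0,0],[0,9,-198,0,0,0],[0,9,-198,0,0,0],[0,9,-198,0,0,0]]' 30 && python3 -m inch '[[0,0,0,0,0,0],[0,0,0,0,0,0],[0,0,0,0,0,0],[0,0,0,0,0,0],[0,0,0,0,0,0],[0,0,0,0,0,0]]' 0 30
```

```text
time: 3.15
position: [0.5122, 0.2654, 0.1493]
tool_rot: [-0.408, 3.114, 0.001]
ft_force: [-0.3, -0.4, -0.3]
grip_width: 0.346
grip_force: 0.0
time: 3.9
position: [0.5114, 0.2673, 0.1489]
tool_rot: [-0.411, 3.114, 0.004]
ft_force: [-2.3, 4.9, -0.5]
grip_width: 0.161
grip_force: 29.9
```

```bash
python3 -m inch '[[0,1,0,0,0,-3],[0,1,0,0,0,-9],[0,1,0,0,0,-16],[0,1,0,0,0,-23],[0,1,0,0,0,-30],[0,1,0,0,0,-37],[0,1,0,0,0,-44],[0,1,0,0,0,-51],[0,1,0,0,0,-58],[0,1,0,0,0,-65],[0,1,0,0,0,-72],[0,1,0,0,0,-79],[0,1,0,0,0,-86],[0,1,0,0,0,-93],[0,1,0,0,0,-100],[0,1,0,0,0,-107],[0,1,0,0,0,-114],[0,1,0,0,0,-120],[0,1,0,0,0,-123],[0,1,0,0,0,-123]]' 0 40 && python3 -m inch '[[0,0,0,0,0,0],[0,0,0,0,0,0]]' 0 40
```

```text
time: 6.4
position: [0.5108, 0.2667, 0.1489]
tool_rot: [-2.54, -1.846, 0.002]
ft_force: [-3.8, 1.8, 4.1]
grip_width: 0.158
grip_force: 39.9
time: 6.65
position: [0.5108, 0.2667, 0.1489]
tool_rot: [-2.54, -1.847, 0.002]
ft_force: [-5.6, 2.6, 3.5]
grip_width: 0.158
grip_force: 39.9
```

```bash
python3 -m inch '[[0,0,0,0,0,0],[0,0,0,0,0,0],[0,0,0,0,0,0],[0,0,10,0,0,0],[0,0,30,0,0,0],[0,0,60,0,0,0],[0,0,100,0,0,6],[0,0,140,0,0,13],[0,0,175,0,0,20],[0,0,195,0,0,26],[0,0,200,0,0,29],[0,0,200,0,0,29],[0,0,200,0,0,29]]' 30
python3 - <<'E'
from h import *
import pickle
s=ctrl.get_state();p=ctrl.camera_params("wrist");im,de=ctrl.get_image("wrist");pickle.dump((p,im,de,s),open("w2.pkl","wb"))
P=cloud(p,de)
c=np.array([.511,.2665])
# knob bar top
m=(np.hypot(*(P[...,:2]-c).transpose(2,0,1))<.03)&(abs(P[...,2]-.163)<.005);q=P[m];v=np.linalg.svd(q[:,:2]-q[:,:2].mean(0))[2][0]
print("bar",len(q),q.mean(0),np.degrees(np.arctan2(v[1],v[0]))%180)
# divider ridges z~.11, r 45..95
d=P[...,:2]-c;r=np.hypot(d[...,0],d[...,1]);a=np.degrees(np.arctan2(d[...,1],d[...,0]))%360
m=(r>.045)&(r<.09)&(abs(P[...,2]-.110)<.004)
h=np.histogram(a[m],bins=np.arange(0,361,3));print([(int(b),int(n)) for n,b in zip(*h) if n>8])
m=(r>.02)&(r<.1)&(P[...,2]>.117)&(P[...,2]<.133)&(r>.042)
n,l,st,cc=cv2.connectedComponentsWithStats(m.astype(np.uint8))
for i in range(1,n):
    if st[i,4]>60:
        q=P[l==i];x=(q.min(0)+q.max(0))/2;print("roll",cc[i].round(),st[i,4],np.ptp(q,0).round(3),x.round(4),"ang",np.degrees(np.arctan2(*(x[:2]-c)[::-1])).round(1),np.hypot(*(x[:2]-c)).round(4))
cv2.imwrite("pics/w2.png",im[:,:,::-1])
E
```

```text
time: 8.28
position: [0.5117, 0.266, 0.3483]
tool_rot: [-2.001, -2.422, 0.001]
ft_force: [-0.2, -0.5, -1.2]
grip_width: 0.346
grip_force: 0.0
bar 487 [0.51075646 0.26714929 0.16312764] 71.67497801422067
[(18, 13), (39, 59), (42, 43), (99, 46), (102, 30), (117, 9), (159, 68), (162, 31), (174, 14), (219, 67), (222, 20), (237, 9), (279, 64), (339, 61), (342, 31)]
roll [230. 121.] 380 [0.025 0.025 0.014] [0.4689 0.3189 0.1243] ang 128.8 0.0672
roll [203. 170.] 725 [0.038 0.037 0.007] [0.4458 0.2539 0.1213] ang -169.0 0.0664
roll [312. 173.] 359 [0.026 0.025 0.013] [0.5794 0.2771 0.124 ] ang 8.8 0.0693
roll [228. 213.] 292 [0.025 0.023 0.013] [0.4849 0.2051 0.1237] ang -113.0 0.0667
roll [282. 216.] 162 [0.018 0.019 0.007] [0.5552 0.2146 0.1207] ang -49.6 0.0682
```

View pics/w2.png

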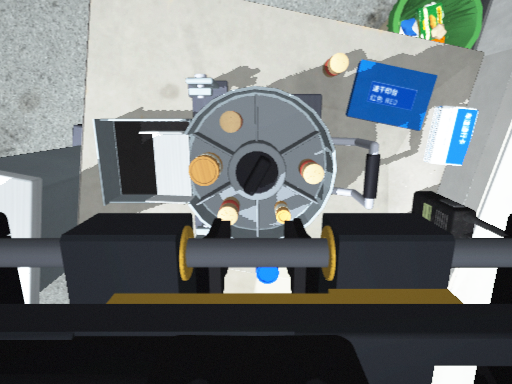

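The wheel has turned: the thick roll at (203,170) now faces the spout at 191°, at radius 66 mm. The dividers confirm the alignment to about 1°. The handle is at (372,175), so I'll measure that next.

Run:
```python
from h import *
import pickle
p,im,de,s=pickle.load(open("w2.pkl","rb"));P=cloud(p,de)
b=P[140:215,355:390];g=im[140:215,355:390].max(2)
m=(b[...,2]>.14)&(b[...,2]<.175)&(g<70);q=b[m]
t=np.radians(11);ex=np.array([np.cos(t),np.sin(t)]);ey=np.array([-ex[1],ex[0]])
x=q[:,:2]@ex;y=q[:,:2]@ey
c=(x.min()+x.max())/2*ex+(y.min()+y.max())/2*ey
print(len(q),np.ptp(x),np.ptp(y),c,np.percentile(q[:,2],95),q[:,:2].mean(0), "expected",np.array([.511,.2668])+.13*ex)
v=np.linalg.svd(q[:,:2]-q[:,:2].mean(0))[2][0];print(np.degrees(np.arctan2(v[1],v[0]))%180)
print(s["position"])
# rigid tipping shifts from level, pivot base(-75,65), for handle-held TCP at h=(130,150)
r=np.array([205,85.])
for th in np.radians([0,4,8,12,16,20,24,28,30]):
    n=np.array([r[0]*np.cos(th)-r[1]*np.sin(th),r[0]*np.sin(th)+r[1]*np.cos(th)])-r
    w=-ey*np.degrees(th);print([*(n[0]*ex).round(1),n[1].round(1),*w.round(2),0])
```

```text
409 0.01410888617315953 0.049236194652216236 [0.63804721 0.29124266] 0.16259349690930525 [0.63699322 0.29226735] expected [0.63861153 0.29160517]
101.54511749763009
[0.51167083 0.26596946 0.34834584]
[np.float64(0.0), np.float64(0.0), np.float64(0.0), np.float64(0.0), np.float64(-0.0), 0]
[np.float64(-6.3), np.float64(-1.2), np.float64(14.1), np.float64(0.76), np.float64(-3.93), 0]
[np.float64(-13.6), np.float64(-2.6), np.float64(27.7), np.float64(1.53), np.float64(-7.85), 0]
[np.float64(-21.7), np.float64(-4.2), np.float64(40.8), np.float64(2.29), np.float64(-11.78), 0]
[np.float64(-30.8), np.float64(-6.0), np.float64(53.2), np.float64(3.05), np.float64(-15.71), 0]
[np.float64(-40.7), np.float64(-7.9), np.float64(65.0), np.float64(3.82), np.float64(-19.63), 0]
[np.float64(-51.3), np.float64(-10.0), np.float64(76.0), np.float64(4.58), np.float64(-23.56), 0]
[np.float64(-62.7), np.float64(-12.2), np.float64(86.3), np.float64(5.34), np.float64(-27.49), 0]
[np.float64(-68.7), np.float64(-13.3), np.float64(91.1), np.float64(5.72), np.float64(-29.45), 0]
```

Run:
```python
from h import *
import pickle
d=pickle.load(open("d0.pkl","rb"));p,im,de=d["top"];P=cloud(p,de)
for x in np.arange(.6,.9,.025):
    m=(abs(P[...,0]-x)<.0125)&(P[...,1]>.1)&(P[...,1]<.5);print(round(x,3),np.nanpercentile(P[m][:,2],[50,90,99]).round(3))
```

```text
0.6 [0.006 0.101 0.115]
0.625 [0.002 0.094 0.164]
0.65 [0.002 0.024 0.164]
0.675 [0.001 0.02  0.026]
0.7 [0.002 0.02  0.024]
0.725 [0.001 0.02  0.026]
0.75 [0.002 0.045 0.052]
0.775 [0.004 0.053 0.108]
0.8 [0.005 0.108 0.172]
0.825 [0.093 0.104 0.107]
0.85 [0.101 0.105 0.111]
0.875 [0.102 0.107 0.115]
0.9 [0.103 0.138 0.148]
```

```bash
python3 -m inch '[[15,3,0,0,0,0],[45,9,0,0,0,0],[80,16,-10,0,0,0],[110,22,-40,0,0,0],[126.5,25.5,-80,0,0,0],[126.5,25.5,-120,0,0,0],[126.5,25.5,-150,0,0,0]]' 42
```

```text
time: 9.2
position: [0.6386, 0.2911, 0.1952]
tool_rot: [-2.0, -2.422, 0.005]
ft_force: [0.6, -0.4, 0.5]
grip_width: 0.484
grip_force: 0.0
```

```bash
python3 -m inch '[[0,0,-15,0,0,0],[0,0,-30,0,0,0],[0,0,-42,0,0,0],[0,0,-48,0,0,0],[0,0,-48,0,0,0]]' 42 && python3 -m inch '[[0,0,0,0,0,0],[0,0,0,0,0,0],[0,0,0,0,0,0],[0,0,0,0,0,0],[0,0,0,0,0,0],[0,0,0,0,0,0]]' 0 30
```

```text
time: 9.82
position: [0.6383, 0.2917, 0.1506]
tool_rot: [1.999, 2.423, 0.0]
ft_force: [1.1, -0.0, 1.1]
grip_width: 0.482
grip_force: 0.0
time: 10.58
position: [0.6386, 0.2917, 0.1509]
tool_rot: [1.999, 2.423, 0.001]
ft_force: [1.3, 0.4, 1.4]
grip_width: 0.164
grip_force: 30.0
```

```bash
python3 -m inch '[[-3,-0.6,7,0.4,-2,0],[-6.3,-1.2,14,0.8,-3.9,0],[-10,-1.9,21,1.1,-5.9,0],[-13.6,-2.6,27.7,1.5,-7.9,0],[-17.6,-3.4,34.3,1.9,-9.8,0],[-21.7,-4.2,40.8,2.3,-11.8,0]]' 0 30
```

```text
time: 11.32
position: [0.6163, 0.2875, 0.1921]
tool_rot: [1.907, 2.312, 0.247]
ft_force: [4.4, 0.9, -0.3]
grip_width: 0.165
grip_force: 30.0
```

```bash
python3 -m inch '[[-4.5,-0.9,6.3,0.4,-2,0],[-9.1,-1.8,12.4,0.8,-3.9,0],[-14,-2.7,18.4,1.1,-5.9,0],[-19,-3.7,24.2,1.5,-7.9,0],[-24.2,-4.7,29.8,1.9,-9.8,0],[-29.6,-5.8,35.2,2.3,-11.8,0],[-35.2,-6.9,40.4,2.7,-13.7,0],[-41,-8,45.5,3,-15.7,0],[-41,-8,45.5,3,-15.7,0],[-41,-8,45.5,3,-15.7,0],[-41,-8,45.5,3,-15.7,0],[-41,-8,45.5,3,-15.7,0],[-41,-8,45.5,3,-15.7,0],[-41,-8,45.5,3,-15.7,0]]' 0 30
python3 - <<'E'
from h import *
im,de=ctrl.get_image("scene");i2,_=ctrl.get_image("top")
b=cv2.resize(im[150:310,80:250,::-1],(510,480),interpolation=cv2.INTER_CUBIC);a=cv2.resize(i2[140:260,150:220,::-1],(280,480),interpolation=cv2.INTER_CUBIC)
cv2.imwrite("pics/t1.png",np.hstack([b,a]))
E
```

```text
time: 13.08
position: [0.5757, 0.2797, 0.2369]
tool_rot: [1.77, 2.145, 0.535]
ft_force: [2.6, 1.7, 0.5]
grip_width: 0.162
grip_force: 30.0
```

View pics/t1.png

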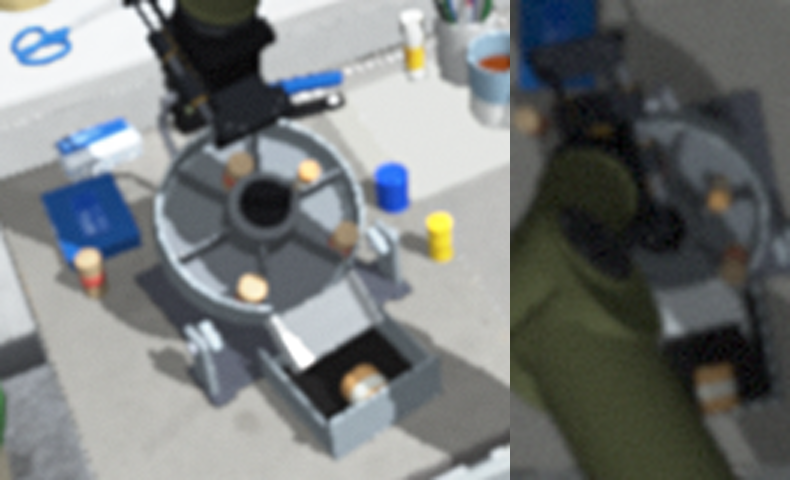

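The thick roll lies in the tray at (365,383) in the crop, the outlet pocket is empty and the other four rolls are still in the wheel. I'll lower it gently.

```bash
python3 -m inch '[[5.8,1.1,-5.1,-0.4,2,0],[11.4,2.2,-10.3,-0.8,3.9,0],[16.8,3.3,-15.7,-1.1,5.9,0],[22,4.3,-21.3,-1.5,7.9,0],[27,5.3,-27.1,-1.9,9.8,0],[31.9,6.2,-33.1,-2.3,11.8,0],[36.5,7.1,-39.2,-2.7,13.7,0],[41,8,-45.5,-3,15.7,0],[41,8,-45.5,-3,15.7,0]]' 0 30 && python3 -m inch '[[2,0.4,-3.3,-0.2,1,0],[4.1,0.8,-6.5,-0.4,2,0],[6.1,1.2,-9.8,-0.6,3,0],[8.1,1.6,-13.1,-0.8,3.9,0],[10,1.9,-16.5,-1,4.9,0],[11.7,2.3,-19.8,-1.1,5.9,0],[13.6,2.7,-23.2,-1.3,6.9,0],[15.4,3,-26.7,-1.5,7.9,0],[17.1,3.3,-30.2,-1.7,8.8,0],[18.6,3.6,-33.4,-1.9,9.8,0],[19.5,3.8,-35.4,-2,10.4,0],[20.3,3.9,-37.2,-2.1,10.9,0],[21,4.1,-39,-2.2,11.3,0],[21.7,4.2,-40.8,-2.3,11.8,0],[21.7,4.2,-40.8,-2.3,11.8,0],[21.7,4.2,-40.8,-2.3,11.8,0]]' 0 30
```

```text
time: 14.3
position: [0.6174, 0.2877, 0.1906]
tool_rot: [1.909, 2.313, 0.243]
ft_force: [3.9, 3.1, 0.5]
grip_width: 0.161
grip_force: 30.0
time: 16.3
position: [0.6386, 0.2917, 0.1508]
tool_rot: [1.999, 2.423, 0.001]
ft_force: [3.5, 2.9, 2.0]
grip_width: 0.164
grip_force: 30.0
```

```bash
python3 -m inch '[[0,0,0,0,0,0],[0,0,0,0,0,0],[0,0,0,0,0,0],[0,0,0,0,0,0],[0,0,10,0,0,0],[0,0,30,0,0,0],[0,0,65,0,0,0],[0,0,110,0,0,0],[0,0,150,0,0,0],[-30,0,180,0,0,0],[-75,-10,195,0,0,0],[-120,-25,200,0,0,0],[-125,-25,200,0,0,0],[-125,-25,200,0,0,0]]' 42
python3 - <<'E'
from h import *
s=ctrl.get_state();p=ctrl.camera_params("wrist");im,de=ctrl.get_image("wrist");P=cloud(p,de)
q=P[155:200,362:382].reshape(-1,3);print("handle z",np.nanpercentile(q[:,2],95))
i2,_=ctrl.get_image("scene")
b=cv2.resize(i2[150:310,80:250],(425,400),interpolation=cv2.INTER_CUBIC);a=im[60:260,60:420]
o=np.zeros((400,790,3),np.uint8);o[:,:425]=b;o[:200,428:788]=a;cv2.imwrite("pics/f.png",o[:,:,::-1])
E
```

```text
time: 18.05
position: [0.5136, 0.2669, 0.3522]
tool_rot: [1.999, 2.423, 0.004]
ft_force: [-0.6, 0.8, -0.4]
grip_width: 0.483
grip_force: 0.0
handle z 0.16246147362589777
```

View pics/f.png

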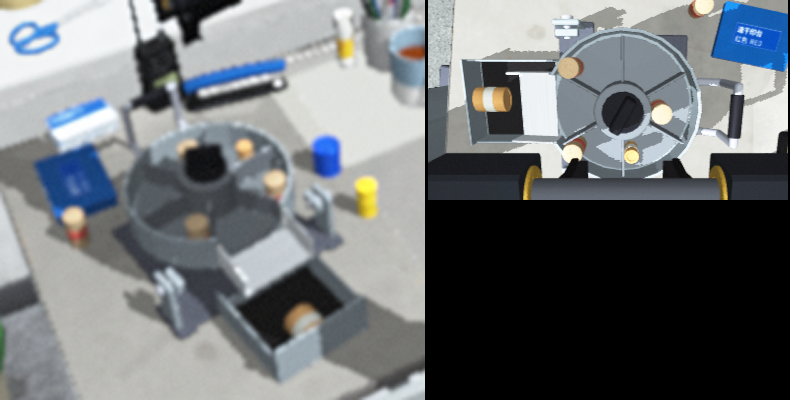

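The thick roll lies in the tray at (492,99) in the picture. The other four stand in the wheel, the carousel is level (handle top at 162.5 mm, as at the start), and the arm is clear.

```bash
python3 -c "
from bench import ctrl
print(ctrl.close_job())"
```

```text
the job is handed in; nothing more can be done
None
```

The thickest roll is in the tray, the other four are still in the wheel, the carousel is back level, and I handed the job in after about 18 s of the 58 s allowed; no verdict came back.

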